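Lay a pair of chopsticks on their rest on the serving tray

TASK

Lay the blue tray for a meal: first take the porcelain chopstick rest from the bamboo rack and stand it on the tray, in the clear strip along the tray's front edge (the robot's side) and in the left half, its long side pointing from front to back. Then pick up both chopsticks from the rack together in one grasp, carry them over as a pair and lay them side by side along the front edge, the slim ends on the rest with the tips reaching a few centimetres past it to the left, the thick ends down on the tray to the right. Set everything down without dropping it, and leave the bowl, cup and teapot where they stand.

Things in the scene. Friction and masses are not known exactly. Their poses are not given: they have to be found in the camera images.
- stick_a: Dark wood chopstick, 240 mm, 13 g: square 8 x 8 mm for 120 mm from the thick end, then round, tapering to 5 mm at the tip. Origin: on its underside at the balance point, 95 mm from the thick end, 145 mm from the tip; x points to the tip, z up; its long axis runs 4 mm above the origin. It starts flat across the rack's slats, loose, tip away from the robot (within 0.5 rad).
- stick_b: Second chopstick, the same as stick_a. It starts beside it, to the left (+y), tip the same way, parallel within 0.03 rad, long axes 12 to 19 mm apart (a gap of 4 to 11 mm), ends even within 5 mm. Both slide easily on the slats: closing the fingers on the two brings their flat sides together, 16 mm wide.
- rest: White porcelain chopstick rest, 28 g, loose: a bone-shaped bridge 60 mm long (its y), 18 mm wide (x), 14 mm high; between the round ends a flat saddle 10 mm high and 33 mm long, where the sticks lie crosswise. The long sides are flat and upright. Origin: centre of its underside, z up. It starts on the rack's slats, right of the sticks, long side within 0.7 rad of y.
- tray: Blue plastic tray, fixed: 320 mm (its x) by 420 mm (its y) outside. Origin: centre of its underside; inner floor 4 mm above it; walls 4 mm thick, 26 mm high; a grip bow 39 mm high at each short side. The front long edge is at x = -160 mm, on the robot's side; +y is its left end. The strip from the front wall to x = +10 mm is clear; a good place for the rest is x = -85, y = +100 mm.
- rack: Bamboo dish rack, fixed, 330 mm (its x) by 420 mm (its y). Origin: centre of its underside; the deck of 18 mm slats with 6 mm gaps (running along y) has its top 40 mm above the origin. At the +y end, from y = +105 mm outwards, stand wooden pins up to 104 mm and two saucers on edge up to 148 mm above the counter; the remaining deck is flat.
- bowl: White rice bowl, 110 mm across, 52 mm high, loose, on the rear part of the tray. Origin: centre of its underside. Leave it alone.
- cup: Small white tea cup without handle, 60 mm across, 45 mm high, loose, on the rear part of the tray beside the bowl (either may be on the left). Origin: centre of its underside. Leave it alone.
- teapot: White porcelain teapot, belly 116 mm, 200 mm from handle to spout, 121 mm high, on the counter right of the tray. Origin: centre of its underside. Leave it alone. (A steel kettle, 166 mm across, 200 mm high, stands nearer the robot on that side, 0.5 m or more to the right, clear of the work.)
- stick_a_tip (a point): Centre of the slim tip end of stick_a.
- stick_a_neck (a point): Point on the long axis of stick_a, 45 mm back from its tip (the stick is 6 mm thick there): this is the part that belongs on the rest.
- stick_a_butt (a point): Centre of the thick end face of stick_a.
- stick_b_tip (a point): Centre of the slim tip end of stick_b.
- stick_b_neck (a point): Point on the long axis of stick_b, 45 mm back from its tip (the stick is 6 mm thick there): this is the part that belongs on the rest.
- stick_b_butt (a point): Centre of the thick end face of stick_b.
Mind the look-alikes: they are no part of the job. There is more than one size of the rest; the one meant has the size given above.

How it is judged:
On the way, in this order (a step that is already met when the one before it is completed fails the run):
1. the rest stands on the tray floor in the front strip, left half, crosswise to the front edge, released (x of rest in the frame of tray between -0.13 and -0.025 m and y of rest in the frame of tray between 0.005 and 0.17 m and z of rest in the frame of tray between 0.001 and 0.007 m and angle between rest's own z axis and vertical below 0.1 rad and angle between the y axis of rest and the x axis of tray, either way round below 0.25 rad and linear speed of rest below 0.02 m/s and contact force between the fingers and rest below 0.01 N), for 0.2 s.
2. both chopsticks are held between the fingers together, parallel, and lifted at least 30 mm off the rack (contact force between the fingers and stick_a above 0.3 N and contact force between the fingers and stick_b above 0.3 N and angle between the x axis of stick_a and the x axis of stick_b, either way round below 0.12 rad and z of each of stick_a, stick_b in the frame of rack above 0.07 m), for 0.2 s.
3. both chopsticks, still held together, are brought over the rest (their necks within 30 mm of it sideways and within 40 mm above) (contact force between the fingers and stick_a above 0.3 N and contact force between the fingers and stick_b above 0.3 N and angle between the x axis of stick_a and the x axis of stick_b, either way round below 0.12 rad and horizontal distance between each of stick_a_neck, stick_b_neck and rest below 0.03 m and z of each of stick_a_neck, stick_b_neck in the frame of rest below 0.04 m), for 0.1 s.
At the end, for the whole second after the job is handed in: Rest upright on the tray floor, 25-130 mm in front and 5-170 mm left of tray centre, square within 0.25 rad; both necks in its saddle (22 mm along, 18 mm across), thick ends on the floor, right; sticks along the tray within 0.17 rad, ends at most 18 mm apart; all released, still (x of rest in the frame of tray between -0.13 and -0.025 m and y of rest in the frame of tray between 0.005 and 0.17 m and z of rest in the frame of tray between 0.001 and 0.007 m and angle between rest's own z axis and vertical below 0.1 rad and angle between the y axis of rest and the x axis of tray, either way round below 0.25 rad and linear speed of each of rest, stick_a, stick_b below 0.02 m/s and x of stick_a_neck in the frame of rest between -0.022 and 0.022 m and y of stick_a_neck in the frame of rest between -0.018 and 0.018 m and z of stick_a_neck in the frame of rest between 0.009 and 0.018 m and z of stick_a_butt in the frame of tray between 0.005 and 0.013 m and y of each of stick_a_butt, stick_b_butt in the frame of tray below 0.02 m and angle between the x axis of each of stick_a, stick_b and the y axis of tray, either way round below 0.17 rad and contact force between the fingers and stick_a below 0.01 N and x of stick_b_neck in the frame of rest between -0.022 and 0.022 m and y of stick_b_neck in the frame of rest between -0.018 and 0.018 m and z of stick_b_neck in the frame of rest between 0.009 and 0.018 m and z of stick_b_butt in the frame of tray between 0.005 and 0.013 m and contact force between the fingers and stick_b below 0.01 N and distance between stick_a_butt and stick_b_butt below 0.018 m and distance between stick_a_tip and stick_b_tip below 0.018 m); the robot touches nothing.
It fails at once if the bowl, cup or teapot is moved by more than 20 mm (distance of any of bowl, cup, teapot from where it was at the start of the episode above 0.02 m).
It fails at once if a chopstick is dropped (moves at more than 0.7 m/s out of the grasp: a fall of some 25 mm) ((linear speed of stick_a above 0.7 m/s and contact force between the fingers and stick_a below 0.01 N) or (linear speed of stick_b above 0.7 m/s and contact force between the fingers and stick_b below 0.01 N)).
It fails at once if the rest is dropped (moves at more than 0.7 m/s out of the grasp: a fall of some 25 mm) (linear speed of rest above 0.7 m/s and contact force between the fingers and rest below 0.01 N).
It also fails if it takes over 59 s, if anything falls off the work surface, if the arm or the gripper's body presses on something with over 40 N, if the wrist force passes 120 N, or if a joint passes its speed limit or range.

ROBOT

A 7-joint arm with a two-finger parallel gripper is mounted at the origin on the work surface. World frame = base frame: x ahead of the robot, y to its left, z up, the work surface at z = 0. Lengths are in m, angles in rad, forces in N, time in s.
With the tool pointing down it reaches from about 0.4 to 0.85 m from the base axis. Payload 10.4 kg.
Tool frame: the origin (TCP) lies midway between the tips of the shut fingers; the grasp point (between the pads) lies 19 mm behind it; z points along the fingers, y is the line along which they close (so a half turn about z gives the same grasp; the last joint's range is limited). The gripper opens to 85 mm and grips with 20 to 120 N. Pads are 22 mm wide; open, the fingers measure 114 mm over their backs; the gripper's body (76 mm by 85 mm) begins 54 mm behind the grasp point. The pads swing forward as they close: fully open they stand 13 mm farther back than shut.
Start: joints at [1.228, 0.332, -0.065, 1.46, 0.022, 1.35, -0.088], TCP at [0.197, -0.593, 0.231] pointing down, gripper open.
Joint ranges: [-2.6, 2.6], [-0.5, 2.12], [-1.47, 1.34], [0.16, 2.42], [-1.27, 4.41], [0.06, 2.06], [-2.6, 2.6]. Speed limits (rad/s): [2.22, 2.22, 2.79, 2.79, 3.14, 3.14, 3.14].

INTERFACE

Orientations are given as a rotation vector (axis times angle).
In Python, from cell import bot gives the robot as it stands. The module is installed in compiled form; this text tells all that it offers. Calls block until the motion is done:
- bot.movep(position, orientation): joint-space move of the TCP to a pose.
- bot.movel(position, rotation=None, rate=0.15, until_force=None): straight line of the TCP; rotation=None keeps the orientation; rate is the mean speed in m/s. With until_force (N) it stops when the force on the tool has changed by that much, and returns True; else False.
- bot.goto_joints(angles): joint-space move.
- bot.release() and bot.clamp(force=None): open the fingers fully, or close them until they stop; force is the grip in N (None keeps the last).
- bot.wait(seconds).
- bot.inverse_kinematics(position, orientation): joint angles nearest the present ones, or None.
- bot.grab_frame(name): name is "side" or "top"; returns a dict with "image" (384x512x3 uint8, red, green, blue), "z_map" (384x512 float32, m along the optical axis (not along the pixel's ray), 0 where there is no reading), "intrinsics" (3x3 intrinsics, pixels), "distortion" ([k1, k2, p1, p2, k3] as OpenCV has them; the pictures are not rectified), "R" (3x3) and "t" (3): a world point X has camera coordinates R X + t. Camera axes: x right, y down, z forward; pixel columns grow to the right and rows downward; lengths in m; the calibration is good to about 2 mm. A picture is of the moment at which its call begins.
A pose or a line that the arm cannot do raises bot.MotionError and nothing moves.
- bot.hand_in(): hands the job in; it is judged then, once.
Readings, each from a call of its own:
- bot.read_t(): time.
- bot.read_qpos(): joint angles.
- bot.read_dq(): joint speeds.
- bot.read_joint_torque(): joint torques, N m.
- bot.read_tool_pos(): TCP position.
- bot.read_tcp_rot(): TCP orientation.
- bot.read_force(): force on the tool from outside, world axes, zero at the start.
- bot.read_ft_torque(): the same for the moment, N m.
- bot.read_grip_width(): opening from 0.0 (shut) to 1.0 (fully open).
- bot.read_grasp_force(): force on a finger pad.
Only numpy, scipy, OpenCV 4.12 (cv2) and the standard library are available. Lean on these libraries where they do the work, as an engineer would, in place of code of your own. Each camera call takes 0.05 s, during which the arm holds its last target. There are 200 camera calls.

## Working session

There is one attempt and no reset: what is moved stays moved. The work goes in short steps, each a Python script; the robot and the scene stay as the last script left them, time stands still between calls to the robot, and variables do not carry over. Pictures are saved under pics/ and viewed, at most 10 in all, crops included, and the job is handed in when it is done.

```bash
mkdir -p pics; cat > h.py <<'E'
import numpy as np, cv2
from cell import bot
from scipy.spatial.transform import Rotation as Ro
def cloud(f):
    """world xyz per pixel (384,512,3), nan where no depth"""
    z=f["z_map"].astype(float); h,w=z.shape
    u,v=np.meshgrid(np.arange(w),np.arange(h))
    p=cv2.undistortPoints(np.stack([u,v],-1).reshape(-1,1,2).astype(float),f["intrinsics"],np.array(f["distortion"])).reshape(h,w,2)
    X=np.dstack([p[...,0]*z,p[...,1]*z,z]); X=(X-np.array(f["t"]))@np.array(f["R"])
    X[z<=0]=np.nan
    return X
def down(yaw):
    """tool pointing down, closing line (tool y) at angle yaw from world y"""
    return (Ro.from_euler('z',yaw)*Ro.from_euler('x',np.pi)).as_rotvec()
E
python3 - <<'E'
from h import *
for n in("top","side"):
    f=bot.grab_frame(n); cv2.imwrite(f"pics/{n}0.png",cv2.resize(f["image"][...,::-1],(800,600)) ); np.savez(f"{n}0.npz",**f)
    print(n,np.linalg.inv(f["R"])@-np.array(f["t"]))
print(bot.read_tcp_rot(),bot.read_t())
E
```

```text
top [ 0.49118856 -0.10850676  1.33265953]
side [0.01166016 0.63560847 0.95058248]
[-3.10029177e+00 -5.00020790e-01  3.86091985e-04] 0.1
```

View pics/top0.png

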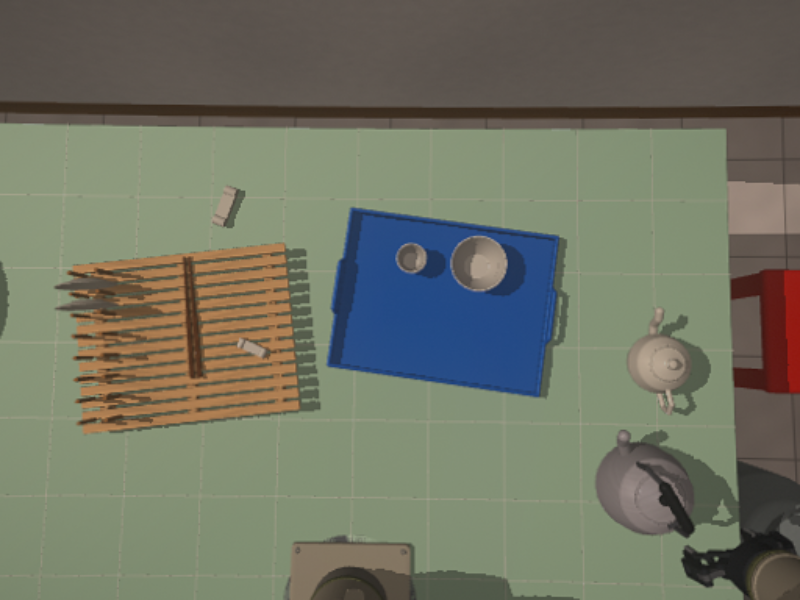

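View pics/side0.png

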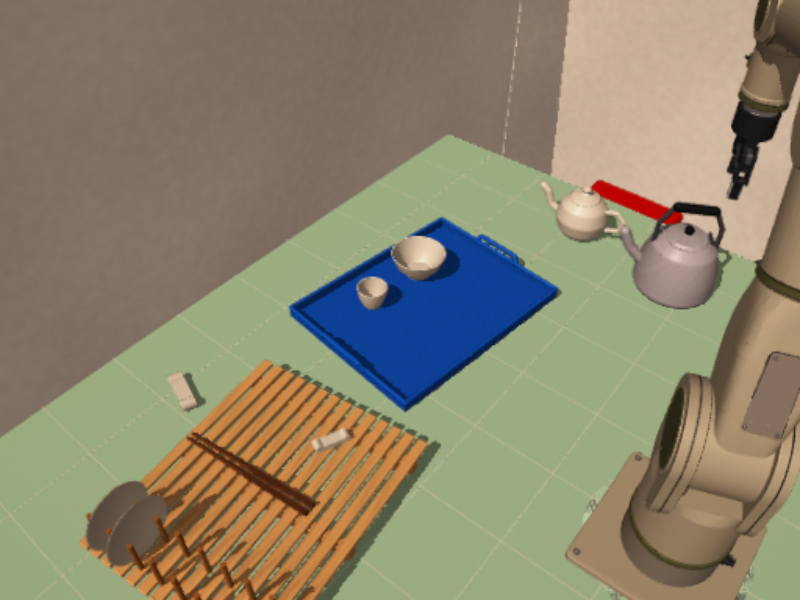

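The top view has +x up and +y left, in 800x600 pixels. It shows the sticks at (193,318) running nearly front to back, the rest on the rack at (252,347), and a larger decoy on the counter at (226,206). The tray is centred near (443,303), with the cup at (411,258) and the bowl at (479,264). The side view confirms the same layout.

```bash
cat >> h.py <<'E'
def obb(pts):
    (c,s,a)=cv2.minAreaRect((pts[:,:2]*1000).astype(np.float32)); return np.array(c)/1000,np.array(s),a
def measure(f,rack=True):
    X=cloud(f); im=f["image"]; hsv=cv2.cvtColor(im,cv2.COLOR_RGB2HSV).astype(int); H,S,V=[hsv[...,i] for i in range(3)]
    x,y,z=X[...,0],X[...,1],X[...,2]; ok=~np.isnan(z)
    out={}
    b=ok&(H>100)&(H<125)&(S>150)&(z>-.01)&(z<.06)
    out['tray']=X[b]
    out['rest']=X[ok&(S<90)&(V>90)&(z>.043)&(z<.07)&(x>.3)&(x<.62)&(y>0.1)&(y<.36)]
    out['stick']=X[ok&(V<110)&(z>.04)&(z<.06)&(x>.3)&(x<.7)&(y>.15)&(y<.36)]
    return out,X
E
python3 - <<'E'
from h import *
for n in("top","side"):
    f=dict(np.load(n+"0.npz")); o,X=measure(f)
    print(n)
    for k,p in o.items(): print(k,len(p),obb(p),np.nanmedian(p[:,2]), np.percentile(p,[1,99],axis=0).round(3).tolist())
    s=o['stick']; c=s.mean(0)[:2]; d=np.linalg.svd(s[:,:2]-c,full_matrices=False)[2][0]; d*=np.sign(d[0])
    l=(s[:,:2]-c)@d; w=(s[:,:2]-c)@np.array([-d[1],d[0]])
    print('stick',c,np.arctan2(d[1],d[0]),l.min(),l.max(),np.percentile(w,[1,50,99]))
    X=cloud(f); u0,v0=(161,222) if n=='top' else (212,281)
    cv2.imwrite(f"pics/crop_{n}.png",cv2.resize(f["image"][v0-70:v0+60,u0-90:u0+70][...,::-1],(800,650))[:600])
    print(f["image"][v0-2:v0+3,u0].tolist(), f["image"][203,123-5:123+8].tolist())
E
```

```text
top
tray 11853 (array([ 0.58883136, -0.1776918 ]), array([432.91055298, 320.92333984]), 82.83432006835938) 0.00437079506451939 [[0.419, -0.393, -0.002], [0.754, 0.032, 0.035]]
rest 123 (array([0.48897345, 0.21126999]), array([257.62686157,  86.93345642]), 7.685523509979248) 0.05041994568771307 [[0.385, 0.167, 0.043], [0.561, 0.239, 0.059]]
stick 526 (array([0.51350049, 0.25580112]), array([202.60754395, 323.49099731]), 89.449951171875) 0.04591763048098443 [[0.388, 0.167, 0.04], [0.664, 0.334, 0.053]]
stick [0.53462123 0.30385541] 0.21459302201204644 -0.19725259556663044 0.13468743665222724 [-0.12376761  0.00640806  0.02913812]
[[170, 153, 136], [174, 156, 138], [173, 155, 137], [172, 155, 136], [174, 156, 138]] [[158, 113, 73], [93, 60, 39], [75, 48, 31], [73, 50, 34], [87, 62, 43], [92, 61, 41], [82, 52, 34], [81, 52, 35], [84, 62, 43], [107, 79, 53], [124, 91, 61], [179, 130, 85], [176, 127, 83]]
side
tray 9899 (array([ 0.59508423, -0.1750396 ]), array([438.55142212, 339.80706787]), 82.01522064208984) 0.004210772790380232 [[0.413, -0.393, -0.001], [0.764, 0.046, 0.036]]
rest 173 (array([0.49044763, 0.19840802]), array([56.40172577, 21.05682182]), 64.9454345703125) 0.04949156075542048 [[0.473, 0.172, 0.043], [0.506, 0.225, 0.055]]
stick 639 (array([0.52491937, 0.27113638]), array([207.48402405, 245.10151672]), 74.1233139038086) 0.046332704371172234 [[0.433, 0.29, 0.04], [0.661, 0.337, 0.051]]
stick [0.52667351 0.31489924] 0.106003005462863 -0.1588203666438564 0.14151814410876623 [-0.02950267 -0.00095337  0.01232235]
[[206, 181, 153], [207, 182, 153], [207, 181, 153], [207, 181, 153], [193, 168, 142]] [[156, 173, 128], [156, 172, 128], [156, 173, 128], [155, 172, 127], [156, 173, 128], [155, 171, 126], [155, 172, 127], [155, 173, 128], [156, 172, 128], [157, 173, 128], [156, 174, 129], [156, 173, 127], [156, 172, 127]]
```

View pics/crop_top.png

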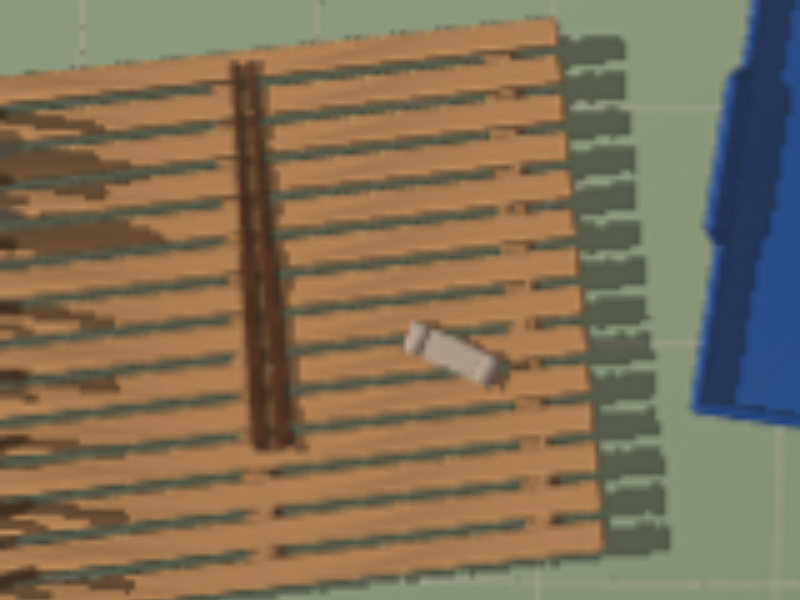

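The top crop shows the two sticks with tips at about (240,65) and (257,62) and butts at (263,447) and (285,443). The rest lies from (410,335) to (500,370). Next I'll cut these out with connected components and project them onto planes of known height.

```bash
cat >> h.py <<'E'
def ray(f,uv,z):
    p=cv2.undistortPoints(np.asarray(uv,float).reshape(-1,1,2),f["intrinsics"],np.array(f["distortion"])).reshape(-1,2)
    R=np.array(f["R"]); c=-R.T@np.array(f["t"]); d=np.c_[p,np.ones(len(p))]@R
    return c+d*((z-c[2])/d[:,2])[:,None]
def blob(m,near):
    n,l,s,c=cv2.connectedComponentsWithStats(m.astype(np.uint8))
    i=1+np.argmin([np.hypot(*(c[k]-near))+ (1e4 if s[k,4]<25 else 0) for k in range(1,n)])
    v,u=np.nonzero(l==i); return np.c_[u,v]
E
python3 - <<'E'
from h import *
for n,rn,sn in(("top",(161,222),(124,203)),("side",(212,281),(160,302))):
    f=dict(np.load(n+"0.npz")); im=f["image"].astype(int); h=cv2.cvtColor(f["image"],cv2.COLOR_RGB2HSV).astype(int)
    b=blob((h[...,1]<85)&(h[...,2]>130)&~((im[...,1]>im[...,0])),rn); P=ray(f,b,.050)[:,:2]
    X=cloud(f)[b[:,1],b[:,0]]
    print(n,'rest',len(b),obb(P),'depth',obb(X),X.mean(0))
    m=(h[...,2]<115)&(im[...,0]>im[...,1]*1.2)
    yy,xx=np.nonzero(m); b=blob(m,sn); P=ray(f,b,.046)[:,:2]
    c,s,a=obb(P); print(n,'sticks',len(b),c,s,a, b.min(0),b.max(0))
    if n=='top':
        # per-row edges of dark profile
        Xc=cloud(f)
        for v in range(170,242,8): 
            r=h[v,112:135,2]; print(v,r.tolist())
E
```

```text
top rest 82 (array([0.48911743, 0.19113054]), array([41.10860062, 17.52380371]), 64.99695587158203) depth (array([0.48902097, 0.19085092]), array([42.61465836, 17.75236511]), 65.22612762451172) [0.48926665 0.19126151 0.05053876]
top sticks 604 [0.54912152 0.31344006] [238.6925354   39.92097092] 9.486374855041504 [112 164] [131 241]
170 [93, 131, 162, 169, 160, 123, 79, 85, 102, 85, 76, 105, 130, 180, 178, 179, 180, 181, 179, 179, 178, 178, 178]
178 [148, 161, 165, 166, 169, 154, 93, 68, 93, 97, 80, 81, 107, 132, 184, 180, 179, 179, 178, 178, 177, 177, 177]
186 [155, 157, 161, 164, 166, 154, 111, 71, 82, 107, 88, 69, 86, 114, 141, 179, 179, 178, 178, 176, 176, 176, 174]
194 [155, 155, 158, 165, 171, 174, 153, 79, 65, 89, 106, 84, 65, 88, 107, 125, 180, 177, 176, 176, 176, 174, 174]
202 [157, 161, 168, 172, 172, 176, 158, 98, 71, 76, 98, 90, 78, 72, 88, 115, 145, 179, 176, 176, 174, 174, 172]
210 [167, 172, 172, 175, 175, 177, 167, 127, 79, 75, 74, 106, 82, 76, 65, 97, 122, 165, 178, 176, 175, 173, 171]
218 [171, 174, 175, 176, 175, 176, 178, 156, 93, 77, 71, 84, 96, 81, 75, 68, 110, 128, 180, 176, 175, 174, 171]
226 [172, 174, 174, 174, 174, 174, 176, 169, 131, 78, 71, 77, 112, 100, 83, 82, 80, 109, 127, 179, 176, 174, 173]
234 [174, 173, 173, 173, 174, 174, 176, 179, 154, 95, 78, 76, 91, 106, 84, 77, 67, 86, 106, 127, 178, 174, 174]
side rest 173 (array([0.48969016, 0.19870404]), array([56.10784531, 23.70260048]), 64.69237518310547) depth (array([0.50441516, 0.19534836]), array([56.49429703, 54.14834595]), 76.71601104736328) [0.4902469  0.19792995 0.04865219]
side sticks 1979 [0.59841168 0.33744611] [280.96640015 315.03414917] 53.52215576171875 [ 79 237] [203 368]
```

```bash
python3 - <<'E'
from h import *
f=dict(np.load("top0.npz")); cr=lambda p:[71+p[0]/5,152+p[1]/5]
r=ray(f,[cr(p) for p in [(412,335),(500,373),(456,354)]],.052); print('rest',r.round(4),np.hypot(*(r[0]-r[1])[:2]),np.degrees(np.arctan2(*(r[0]-r[1])[1::-1])))
m=ray(f,[[120,170],[125,234]],.044);print('mid',m.round(4)); d=(m[0]-m[1])[:2];th=np.arctan2(d[1],d[0]);print('th',th)
e=ray(f,[cr(p) for p in [(240,64),(257,61),(263,448),(285,444)]],.046);print(e.round(4))
# side view check of stick ends (800x600 px /1.5625)
fs=dict(np.load("side0.npz")); e=ray(fs,np.array([(192,435),(203,433),(302,508),(313,503)])/1.5625,.046);print('side',e.round(4))
tr=np.array([.589,-.178]);ty=-.125;T=lambda a:tr+Ro.from_euler('z',ty).as_matrix()[:2,:2]@a
for n,p,y in(("rest",[.49,.196],np.radians(65)),("place",T([-.085,.1]),ty),("st",[.52,.31],th),("pl",T([-.085,0]),ty+np.pi/2)):
  for k in(0,np.pi,-np.pi):
    for z in(.042,.2):
      q=bot.inverse_kinematics([*p,z],down(y+k)); print(n,np.round(p,3),round(k),z,None if q is None else np.round(q,2))
E
```

```text
rest [[0.5002 0.2175 0.052 ]
 [0.4779 0.1633 0.052 ]
 [0.4891 0.1904 0.052 ]] 0.0585862569079928 67.56879461548723
mid [[0.6499 0.3274 0.044 ]
 [0.4538 0.3041 0.044 ]]
th 0.1184172228436779
[[0.6657 0.3304 0.046 ]
 [0.6677 0.3201 0.046 ]
 [0.4309 0.3067 0.046 ]
 [0.4335 0.2935 0.046 ]]
side [[0.6651 0.3306 0.046 ]
 [0.6547 0.3168 0.046 ]
 [0.4414 0.3116 0.046 ]
 [0.4349 0.2955 0.046 ]]
rest [0.49  0.196] 0 0.042 [ 0.35  0.5  -0.97  1.87  0.49  1.02 -1.27]
rest [0.49  0.196] 0 0.2 [ 0.3   0.24 -0.86  1.72  0.19  1.27 -1.05]
rest [0.49  0.196] 3 0.042 [ 0.52  0.68 -1.24  1.87  0.72  1.14  1.72]
rest [0.49  0.196] 3 0.2 [ 0.57  0.38 -1.23  1.72  0.37  1.31  1.96]
rest [0.49  0.196] -3 0.042 [ 0.52  0.68 -1.24  1.87  0.72  1.14  1.72]
rest [0.49  0.196] -3 0.2 [ 0.57  0.38 -1.23  1.72  0.37  1.31  1.96]
place [ 0.517 -0.068] 0 0.042 [ 0.56  0.37 -0.59  1.9   0.25  0.94 -1.84]
place [ 0.517 -0.068] 0 0.2 [ 0.62  0.18 -0.64  1.75  0.11  1.25 -1.74]
place [ 0.517 -0.068] 3 0.042 [ 0.73  0.42 -0.79  1.9   0.36  0.97  1.22]
place [ 0.517 -0.068] 3 0.2 [ 0.76  0.21 -0.8   1.74  0.16  1.26  1.3
[... 192 characters left out ...]
  1.67  0.58  1.11 -2.46]
st [0.52 0.31] 0 0.2 [ 0.03  0.43 -0.84  1.52  0.32  1.33 -2.29]
st [0.52 0.31] 3 0.042 [ 0.24  0.82 -1.19  1.66  0.81  1.23  0.55]
st [0.52 0.31] 3 0.2 [ 0.17  0.52 -1.07  1.52  0.46  1.38  0.76]
st [0.52 0.31] -3 0.042 [ 0.24  0.82 -1.19  1.66  0.81  1.23  0.55]
st [0.52 0.31] -3 0.2 [ 0.17  0.52 -1.07  1.52  0.46  1.38  0.76]
pl [ 0.505 -0.167] 0 0.042 [ 0.72  0.38 -0.56  1.88  0.25  0.95 -0.08]
pl [ 0.505 -0.167] 0 0.2 [ 0.77  0.2  -0.59  1.73  0.12  1.25  0.02]
pl [ 0.505 -0.167] 3 0.042 [-0.69  0.62  1.16  1.95 -0.67  1.03 -2.48]
pl [ 0.505 -0.167] 3 0.2 None
pl [ 0.505 -0.167] -3 0.042 [-0.69  0.62  1.16  1.95 -0.67  1.03 -2.48]
pl [ 0.505 -0.167] -3 0.2 None
```

```bash
python3 - <<'E'
from h import *
o=down(np.radians(66)); p=np.array([.4895,.194,0])
bot.movel([.197,-.593,.33],rate=.3)
bot.movep(p+[0,0,.17],o)
print(bot.read_t(),bot.read_tool_pos())
print(bot.movel(p+[0,0,.043],rate=.15,until_force=8),bot.read_tool_pos())
bot.clamp(25); print(bot.read_grip_width(),bot.read_grasp_force(),bot.read_t())
bot.movel(p+[0,0,.15],rate=.15)
print(bot.read_grip_width(),bot.read_grasp_force(),bot.read_t())
f=bot.grab_frame("side"); cv2.imwrite("pics/s1.png",cv2.resize(f["image"][150:350,80:350][...,::-1],(800,593)))
E
```

```text
3.575 [0.48995224 0.19321493 0.16994227]
False [0.48998958 0.19439987 0.04382529]
0.1930347028952161 27.253611981868744 5.2
0.1993658444656324 26.80781990289688 6.0667
```

View pics/s1.png

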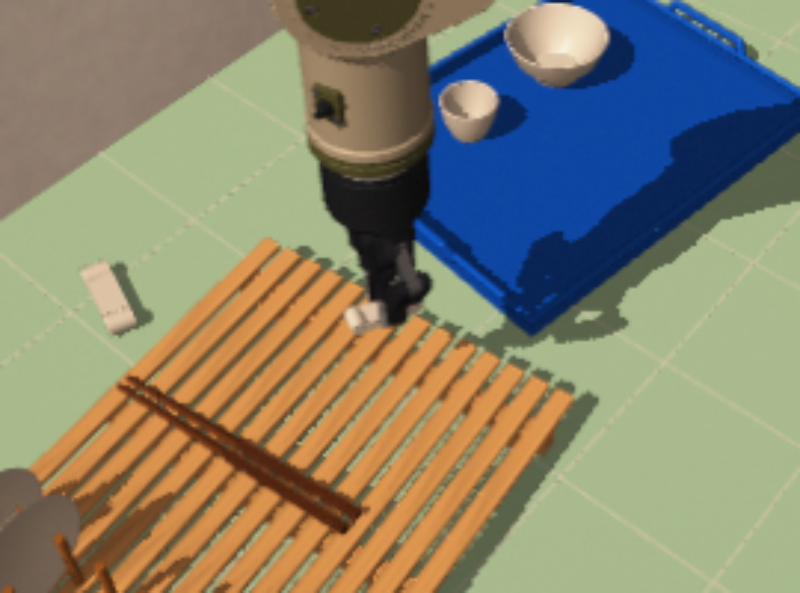

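The side crop shows the rest held in the fingers at about (370,315), and the sticks undisturbed.

```bash
cat >> h.py <<'E'
TR=np.array([.589,-.178]); TY=-.125
def T(x,y,z): return np.r_[TR+Ro.from_euler('z',TY).as_matrix()[:2,:2]@[x,y],z]
def Tinv(p): return (np.asarray(p)[...,:2]-TR)@Ro.from_euler('z',TY).as_matrix()[:2,:2]
E
python3 - <<'E'
from h import *
o=down(TY)
bot.movep(T(-.085,.1,.15),o)
bot.movel(T(-.085,.1,.02),rate=.12)
print(bot.movel(T(-.085,.1,.005),rate=.02,until_force=4),bot.read_tool_pos(),bot.read_force())
bot.release(); bot.movel(T(-.085,.1,.2),rate=.2)
# move off towards the sticks, then look at the rest
d=down(.11); p=np.array([.5265,.3105,.2]); bot.movep(p,d)
print(bot.read_t(),bot.read_qpos().round(2) if hasattr(bot.read_qpos(),'round') else bot.read_qpos())
for n in("top","side"):
    f=bot.grab_frame(n); np.savez(n+"1.npz",**f); X=cloud(f); h=cv2.cvtColor(f["image"],cv2.COLOR_RGB2HSV).astype(int)
    t=np.dstack([np.apply_along_axis(lambda q:q,2,Tinv(X)),X[...,2]])
    m=(h[...,1]<120)&(h[...,2]>110)&(abs(t[...,0]+.085)<.06)&(abs(t[...,1]-.1)<.06)&(t[...,2]>.008)
    P=t[m]; c,s,a=obb(P); print(n,len(P),c,s,a,P[:,2].max())
    v,u=np.nonzero(m); v0,u0=int(v.mean()),int(u.mean()); cv2.imwrite(f"pics/r_{n}.png",cv2.resize(f["image"][v0-30:v0+30,u0-40:u0+40][...,::-1],(400,300)))
cv2.imwrite("pics/r.png",np.hstack([cv2.imread("pics/r_top.png"),cv2.imread("pics/r_side.png")]))
E
```

```text
True [ 0.51700674 -0.0682238   0.00719238] [-2.03643199 -0.3321552   7.07845567]
12.2 [ 0.21  0.57 -1.14  1.5   0.52  1.4  -2.42]
top 89 [-0.08142551  0.09988969] [17.80475998 56.30083084] 89.54615020751953 0.025652068822987678
side 117 [-0.08312282  0.10170395] [58.68481064 21.82121658] 0.04224072024226189 0.019297143456833456
```

View pics/r.png

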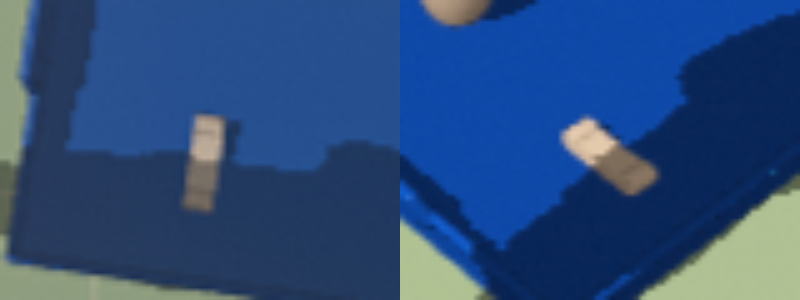

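The rest stands upright and square on the tray at tray (-0.082, 0.100). The left half of the picture is the top view, where it spans (185–225, 115–210). Next, the sticks.

```bash
python3 - <<'E'
from h import *
p=np.array([.5246,.310,0])
bot.movel(p+[0,0,.08],rate=.2); 
print(bot.movel(p+[0,0,.0432],rate=.08,until_force=8),bot.read_tool_pos())
bot.clamp(25); print(bot.read_grip_width(),bot.read_grasp_force())
bot.movel(p+[0,0,.16],rate=.12); bot.wait(.3)
print(bot.read_grip_width(),bot.read_grasp_force(),bot.read_t())
bot.movep(T(-.082,0,.17),down(TY+np.pi/2)); bot.wait(.2)
print(bot.read_tool_pos(),T(-.082,0,.17),bot.read_t())
a=[]
for n in("top","side"):
    f=bot.grab_frame(n); np.savez(n+"2.npz",**f)
    R=np.array(f["R"]); 
    uv=cv2.projectPoints(np.array([T(-.082,.05,.16)]),cv2.Rodrigues(R)[0],np.array(f["t"]),f["intrinsics"],np.array(f["distortion"]))[0].ravel().astype(int)
    u,v=np.clip(uv[0],70,441),np.clip(uv[1],75,308); print(n,u,v)
    a.append(cv2.resize(f["image"][v-75:v+75,u-50-20:u+50-20+0][...,::-1] if n=="x" else f["image"][v-70:v+70,u-70:u+70][...,::-1],(400,400)))
cv2.imwrite("pics/g.png",np.hstack(a))
E
```

```text
False [0.52446395 0.31015851 0.04310287]
0.17999070796027508 24.933271408081055
0.17517069849909792 24.542182981967926 15.725
[ 0.50783273 -0.16708895  0.17001442] [ 0.50763979 -0.16777667  0.17      ] 17.725
top 264 215
side 283 176
```

View pics/g.png

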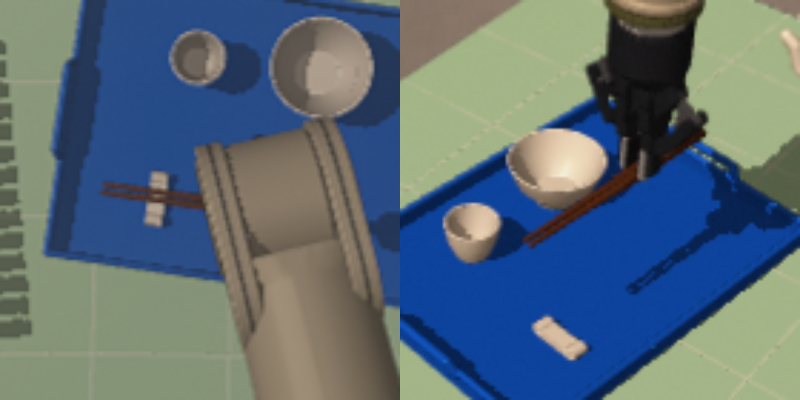

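The top view (left half) shows the sticks parallel along the tray, with tips near (104,188) reaching past the rest at (157,199). The side view confirms both sticks are held in the fingers. I'll measure the tip position and the tilt.

```bash
python3 - <<'E'
from h import *
f=dict(np.load("top2.npz")); X=cloud(f); h=cv2.cvtColor(f["image"],cv2.COLOR_RGB2HSV).astype(int); im=f["image"].astype(int)
v,u=np.mgrid[:384,:512]; m=(u>225)&(u<264)&(v>200)&(v<222)&(im[...,0]>im[...,2]+15)&(h[...,2]<130)&(X[...,2]>.1)
P=X[m]; t=np.c_[Tinv(P),P[:,2]]
print(len(P)); print(np.polyfit(t[:,1],t[:,2],1),t[:,2].mean()); print('angle',np.polyfit(t[:,1],t[:,0],1), 'tip y',np.sort(t[:,1])[-6:].round(4))
for a in np.arange(.06,.15,.015):
    k=abs(t[:,1]-a)<.0075; print(a.round(3),k.sum(),np.median(t[k],0).round(4) if k.any() else '',t[k,0].min().round(4) if k.any() else'',t[k,0].max().round(4) if k.any() else'')
f=dict(np.load("side2.npz")); X=cloud(f); im=f["image"].astype(int);m=(im[...,0]>im[...,2]*1.4)&(im.max(2)<150)&(X[...,2]>.1)&(X[...,2]<.2)
P=X[m]; t=np.c_[Tinv(P),P[:,2]]; t=t[abs(t[:,0]+.082)<.03]
print(len(t),'y',t[:,1].min(),t[:,1].max()); k=abs(t[:,1])>.03; print(np.polyfit(t[k,1],t[k,2],1),np.polyfit(t[k,1],t[k,0],1))
E
```

```text
102
[-1.11494968  0.29693923] 0.19512815673976677
angle [-0.04197039 -0.07792011] tip y [0.1375 0.1393 0.1402 0.1418 0.1431 0.1443]
0.06 24 [-0.0796  0.0579  0.1749] -0.0883 -0.0639
0.075 17 [-0.0844  0.0752  0.1733] -0.0883 -0.0771
0.09 21 [-0.084   0.0904  0.1725] -0.0882 -0.0757
0.105 17 [-0.0831  0.1039  0.1732] -0.0885 -0.0773
0.12 11 [-0.0854  0.1197  0.1739] -0.0881 -0.0773
0.135 10 [-0.0826  0.1337  0.1732] -0.0878 -0.0772
773 y -0.4366376173687135 0.7259440334395344
[-0.05221948  0.15673299] [-0.00194976 -0.08216621]
```

```bash
python3 - <<'E'
from h import *
ax=Ro.from_euler('z',TY).apply([1,0,0])
o=(Ro.from_rotvec(.046*ax)*Ro.from_rotvec(down(TY+np.pi/2))).as_rotvec()
x,y=-.0815,.001
bot.movel(T(x,y,.06),o,rate=.12); print(bot.read_grip_width(),bot.read_grasp_force())
bot.movel(T(x,y,.022),o,rate=.06); bot.wait(.2)
print(bot.movel(T(x,y,.0105),o,rate=.015,until_force=2.5),bot.read_tool_pos(),bot.read_force(),bot.read_ft_torque())
bot.wait(.2); bot.release(); bot.wait(.2)
bot.movel(T(x,y,.2),o,rate=.12); bot.movep([.45,.25,.3],down(.5)); print(bot.read_t())
a=[]
for n in("top","side"):
    f=bot.grab_frame(n); np.savez(n+"3.npz",**f); R=np.array(f["R"])
    u,v=cv2.projectPoints(np.array([T(-.082,.03,.01)]),cv2.Rodrigues(R)[0],np.array(f["t"]),f["intrinsics"],np.array(f["distortion"]))[0].ravel().astype(int)
    a.append(cv2.resize(f["image"][v-60:v+60,u-60:u+60][...,::-1],(400,400)))
cv2.imwrite("pics/e.png",np.hstack(a))
E
```

```text
0.17426360917809022 24.54306811094284
True [ 0.50819825 -0.16683705  0.01183438] [-1.08186975 -0.93209336  6.26624256] [-0.06176603  0.2063181  -0.04240391]
24.925
```

View pics/e.png

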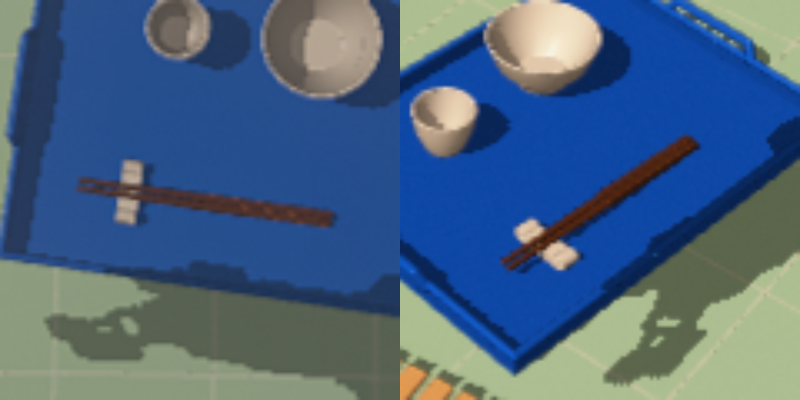

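Both views show the sticks side by side with the slim ends in the rest's saddle. In the top half the tips are at (79,185), the rest at (129,192) and the butts at (332,217) on the tray floor. The tips reach about 47 mm past the rest's centre, so the necks sit within a few millimetres of the saddle's centre. The job is ready to hand in.

```bash
python3 -c "
from cell import bot
print(bot.hand_in(),bot.read_t())"
```

```text
the job is handed in; nothing more can be done
the job is handed in; nothing more can be done
```

The rest and both chopsticks are on the tray as asked, and I handed the job in after about 25 s of the 59 s allowed; the final pictures look right, but no verdict was returned.

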